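Lock the cover of an instrument enclosure with its cam key

ROBOT

A 7-joint arm with a two-finger parallel gripper is mounted at the origin on a cart in front of the work surface, level with it; the furniture and walls round the work are solid. World frame = base frame: x ahead of the robot, y to its left, z up, the work surface at z = 0. Lengths are in m, angles in rad, forces in N, time in s.
With the tool pointing down it reaches from about 0.425 to 0.95 m from the base axis. Payload 4.7 kg.
Tool frame: the origin (TCP) lies between the finger pads; the fingertips stand 8 mm ahead of it and the grasp point (between the pads) lies 11 mm behind it; z points along the fingers, x is the direction in which the jaws open and shut, and the axes are right-handed (so a half turn about z gives the same grasp; the last joint's range is limited). The gripper opens to 87 mm and grips with 3 to 60 N. Pads are 19 mm wide; open, the fingers measure 117 mm over their backs; the gripper's body (75 mm by 190 mm) begins 51 mm behind the grasp point.
Start: joints at [-1.163, 0.469, -0.049, 1.532, 0.024, 1.141, -0.082], TCP at [0.286, 0.612, 0.231] pointing down, gripper open.
Joint ranges: [-2.59, 2.59], [-0.33, 1.99], [-1.39, 1.29], [0.1, 2.45], [-1.04, 4.18], [0.21, 1.99], [-2.66, 2.66]. Speed limits (rad/s): [2.57, 2.57, 3.14, 3.14, 3.14, 3.14, 3.14].

INTERFACE

Orientations are given as a unit quaternion [x, y, z, w].
In Python, from station import ctrl gives the robot as it stands. The module is installed in compiled form; this text tells all that it offers. Calls block until the motion is done:
- ctrl.goto(position, orientation): joint-space move of the TCP to a pose.
- ctrl.move_straight(position, rot=None, v=0.15, max_force=None): straight line of the TCP; rot=None keeps the orientation; v is the mean speed in m/s. With max_force (N) it stops when the force on the tool has changed by that much, and returns True; else False.
- ctrl.movej(angles): joint-space move.
- ctrl.let_go() and ctrl.grab(): open the fingers fully, or close them until they stop; the grip force is fixed at half the most.
- ctrl.pause(seconds).
- ctrl.solve_ik(position, orientation): joint angles nearest the present ones, or None.
- ctrl.observe(): the state.
- ctrl.grab_frame(name): name is "scene" or "top" or "wrist"; returns the picture (420x560x3 uint8, blue, green, red); there is no depth.
- ctrl.camera_model(name): a dict with "camera_matrix" (3x3 intrinsics, pixels), "k1" (the pictures are not rectified: a ray, as slopes to the right and down, at radius r is drawn at 1 + k1 r^2 times it, then the intrinsics apply), "R" (3x3) and "t" (3): a world point X has camera coordinates R X + t. Camera axes: x right, y down, z forward; pixel columns grow to the right and rows downward; lengths in m; the calibration is good to about 2 mm. A picture is of the moment at which its call begins: read the wrist's pose just before it. camera_model takes no time and is no camera call; for the wrist camera it gives the pose at the moment of the call.
A pose or a line that the arm cannot do raises ctrl.PlanningError and nothing moves.
- ctrl.hand_in(): hands the job in, once; it reports no verdict.
The state is a dict: "t": time; "joints": joint angles; "joint_velocities": joint speeds; "joint_efforts": joint torques, N m; "ee_pos": TCP position; "eef_rot": TCP orientation; "contact_force": force on the tool from outside, world axes, zero at the start; "ft_torque": the same for the moment, N m; "finger_gap": opening from 0.0 (shut) to 1.0 (fully open).
Only numpy, scipy, OpenCV 4.12 (cv2) and the standard library are available. Lean on these libraries where they do the work, as an engineer would, in place of code of your own. Each camera call takes 0.05 s, during which the arm holds its last target.

TASK

Clamp the cover of the small instrument enclosure shut: take the flat-bladed key out of its stand, put its blade into the slot of the cam lock on the cover and turn it clockwise, by about a quarter turn, until you feel it come up against its stop and the collar is fully down. Stop turning there, because more torque twists the whole lock bushing round in the cover, and never press hard on the enclosure. Then put the key back in its stand, blade down and fully home, and leave the other things as they are.

Things in the scene. Friction and masses are not known exactly. Their poses are not given: they have to be found in the camera images.
- key_grip (a point): Centre of the key's grip, 66 mm above its blade's lower end. Top of the key, 81 mm above that end, is a flat black paddle handle 44 (x) by 12 (y) by 36 mm high, parallel to the blade: grip across the 12 mm. Same after a half turn. z up the key. About 0.11 kg. It starts upright in its stand, fully home.
- key_tip (a point): Middle of the lower end of the key's flat steel blade, 22 mm wide (x), 4 mm thick (y), 26 mm long. Above the blade a round collar 30 mm across, 5 mm high, rests on the stand's top when the key is fully home; then a 12 mm shaft, 16 mm long, up to the handle.
- stand_slot (a point): Centre of the mouth of the slot in the key's stand, level with the stand's top: a dark wooden block 64 (x) by 44 (y) by 34 mm high, fixed to the table, with a slot 25 mm (x) by 7 mm (y) and 29 mm deep with chamfered mouth. z up.
- cam_slot (a point): Lock axis, at the top of the slotted steel disc (34 mm across), 59 mm above the table. x along the slot, z up. Slot: right across the disc, 5.5 mm wide, 7.5 mm deep, flat floor; the blade has some degrees of play. The cam turns with 0.05 N m and stays where left; its hard stop lies 65 to 86 degrees clockwise (from above) of its start, unmarked, different each time.
- bushing_mark (a point): Small pip on the top of the round steel bushing (48 mm across, top level with the disc) round the slotted disc, 21 mm from the lock axis; it turns with the bushing. The bushing should not turn: it slips in the cover when the torque exceeds about 0.22 N m.
- enclosure: Instrument enclosure fixed to the table: grey base 100 (x) by 130 (y) mm, aluminium cover with its top 39 mm above the table; in the middle of the cover a grey seat plate 70 x 70 x 4 mm with the cam lock (bushing, slotted disc, collar). Origin: centre of its underside, on the lock axis.
- v_block_1: Bystander: steel V-block 40 x 42 x 34 mm, origin at its underside.
- spur_gear: Bystander: spur gear 49 mm across, 18 mm high, origin at its underside.
- bronze_bush: Bystander: flanged bronze bush 34 mm across, 29 mm high, origin at its underside.
- ring_gauge_1: Bystander: steel ring gauge 50 mm across, 16 mm high, origin at its underside.
- gauge_bar_7: Bystander: steel bar 18 x 48 x 26 mm, origin at its underside.
- collar_top (a point): Centre of the clamp collar, level with its top face: an aluminium ring 62 mm outside, 49 mm inside, 5 mm high, round the bushing. Clockwise turning of the cam draws it down by 6 mm per radian; at the stop it lies on its seat plate, this point then 48.2 mm above the table (57 mm at the highest start).
There are look-alikes about, which are no part of the job. What is shaped like the part that bears key_grip but turquoise or white is not meant.

How it is judged:
On the way, in this order (a step that is already met when the one before it is completed fails the run):
1. the key's blade is in the slot of the cam, at least 4 mm deep (z of key_tip in the frame of cam_slot below -0.004 m and horizontal distance between key_tip and cam_slot below 0.006 m), for 0.2 s.
2. the clamp collar is fully down (within 0.5 mm) with the blade still in the slot (z of collar_top in the frame of enclosure below 0.0487 m and z of key_tip in the frame of cam_slot below -0.003 m and horizontal distance between key_tip and cam_slot below 0.008 m), for 0.2 s.
At the end, for the whole second after the job is handed in: The clamp collar is fully down on its seat, within 0.5 mm (the cam at its stop), and the key stands upright in its stand, released, blade at least 22 mm down in the stand's slot (26 mm when fully home) (z of collar_top in the frame of enclosure below 0.0487 m and z of key_tip in the frame of stand_slot below -0.022 m and horizontal distance between key_tip and stand_slot below 0.006 m and angle between key_tip's own z axis and vertical below 0.12 rad); the robot touches nothing.
It fails at once if the lock bushing is twisted round in its seat (its pip moves more than 1.5 mm) by too much torque (distance of bushing_mark from where it was at the start of the episode above 0.0015 m).
It fails at once if the contact forces on the enclosure and its lock add up to more than 45 N (contact force between enclosure and anything else above 45 N).
It fails at once if a bystander is pushed more than 20 mm (distance of any of v_block_1, spur_gear, bronze_bush, ring_gauge_1, gauge_bar_7 from where it was at the start of the episode above 0.02 m).
It also fails if it takes over 66 s, if anything falls off the work surface, if the arm or the gripper's body presses on something with over 40 N, if the wrist force passes 120 N, or if a joint passes its speed limit or range.

## Working session

There is one attempt and no reset: what is moved stays moved. The work goes in short steps, each a Python script; the robot and the scene stay as the last script left them, time stands still between calls to the robot, and variables do not carry over. Pictures are saved under pics/ and viewed, and the job is handed in when it is done.

```bash
mkdir -p pics; ls; cat > h.py <<'E'
import numpy as np, cv2
from station import ctrl
from scipy.spatial.transform import Rotation as R
def snap(n,f):
    m=ctrl.camera_model(n); im=ctrl.grab_frame(n); cv2.imwrite('pics/'+f+'.png',im); np.savez('pics/'+f+'.npz',K=m["camera_matrix"],k1=m["k1"],R=m["R"],t=m["t"]); return im,m
def load(f): return cv2.imread('pics/'+f+'.png'),{("camera_matrix" if k=="K" else k):v for k,v in np.load('pics/'+f+'.npz').items()}
def und(m,p):
    K=np.array(m["camera_matrix"]); return cv2.undistortPoints(np.array(p,float).reshape(-1,1,2),K,np.array([float(m["k1"]),0,0,0,0])).reshape(-1,2)
def onz(m,p,z):
    s=und(m,p); Rm=np.array(m["R"]);t=np.array(m["t"]).ravel()
    c=-Rm.T@t; d=np.c_[s,np.ones(len(s))]@Rm
    return c+d*((z-c[2])/d[:,2])[:,None]
def proj(m,X):
    K=np.array(m["camera_matrix"]);Rm=np.array(m["R"])
    return cv2.projectPoints(np.array(X,float).reshape(-1,3),cv2.Rodrigues(Rm)[0],np.array(m["t"]).ravel(),K,np.array([float(m["k1"]),0,0,0,0]))[0].reshape(-1,2)
E
python3 - <<'E'
from h import *
for n in("scene","top","wrist"):
    im,m=snap(n,n+"0"); print(n,np.round(-np.array(m["R"]).T@np.array(m["t"]).ravel(),3),np.round(m["R"],2).tolist(),m["k1"],np.round(m["camera_matrix"],1).tolist())
s=ctrl.observe();print(s)
E
```

```text
pics
scene [ 0.149 -0.685  0.637] [[0.87, -0.48, 0.02], [-0.27, -0.53, -0.81], [0.4, 0.7, -0.59]] -0.012887881883140188 [[386.5, 0.0, 276.5], [0.0, 386.5, 210.1], [0.0, 0.0, 1.0]]
top [ 0.504 -0.033  0.993] [[-0.01, -1.0, 0.0], [-1.0, 0.01, -0.06], [0.06, -0.0, -1.0]] -0.0619681957531113 [[381.4, 0.0, 278.9], [0.0, 381.4, 208.6], [0.0, 0.0, 1.0]]
wrist [0.209 0.647 0.384] [[0.42, 0.91, -0.0], [0.86, -0.4, 0.3], [0.27, -0.13, -0.95]] -0.08448247530053889 [[371.7, 0.0, 274.3], [0.0, 371.7, 214.0], [0.0, 0.0, 1.0]]
{'t': 0.15, 'joints': array([-1.16288116,  0.46926031, -0.04857831,  1.53341699,  0.02413821,
        1.14103511, -0.08231582]), 'joint_velocities': array([-0.00028078, -0.00120763, -0.00259752, -0.00411653, -0.00077077,
        0.00113829,  0.00057301]), 'joint_efforts': array([ 6.11094820e-04, -5.08423948e+01, -8.06952501e-02, -2.36418504e+01,
       -6.12945459e-02,  3.56205879e-02,  1.27491912e-04]), 'ee_pos': array([0.28537288, 0.61120503, 0.22973876]), 'eef_rot': array([ 8.43517981e-01,  5.37100389e-01, -6.20768115e-04,  4.49804137e-04]), 'contact_force': array([-1.1577099 ,  0.39189301, -0.68530114]), 'ft_torque': array([ 0.03645065,  0.02351908, -0.01420355]), 'finger_gap': 0.9948466040146969}
```

View pics/top0.png

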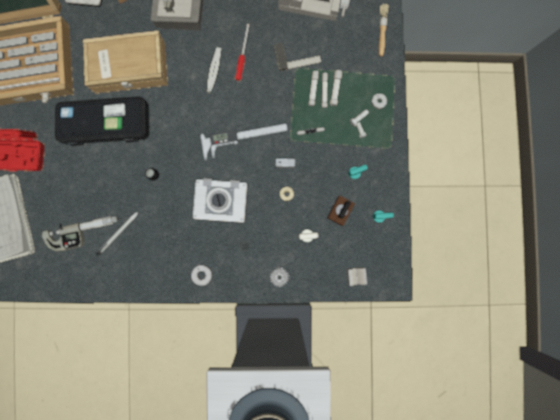

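View pics/scene0.png

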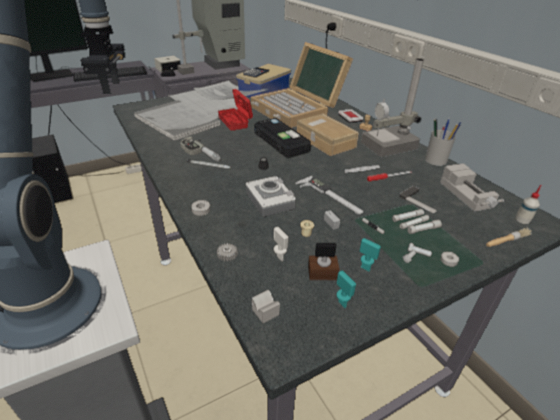

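View pics/wrist0.png

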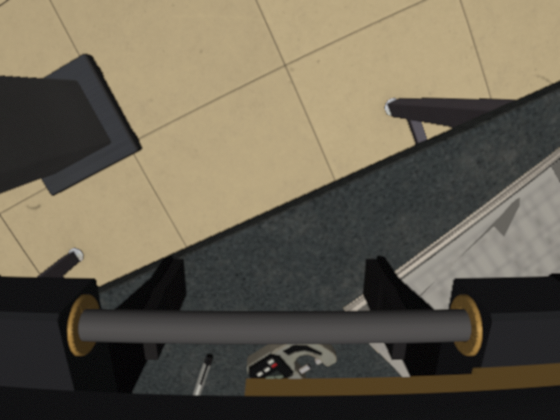

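The top view shows four handle-shaped candidates: black in a brown wooden block at (341,210), turquoise at (358,171) and (383,216), and white at (308,236). The black one fits, since the key has a black paddle and stands in a dark wooden block. The enclosure with its round lock is at (219,201). Next I'll enlarge both crops and work out rough positions.

```bash
python3 - <<'E'
from h import *
im,m=load("top0"); s,ms=load("scene0")
print(onz(m,[[341,210]],0.034),onz(m,[[219,201]],0.059), onz(m,[[219,201]],0.039))
for p in [(308,236),(286,193),(285,162),(383,216),(358,171),(358,276),(279,277),(201,275)]: print(p,onz(m,[p],0.02)[0].round(3))
a=cv2.resize(im[170:250,180:400],None,fx=3.6,fy=3.6,interpolation=2)
b=cv2.resize(s[220:310,260:390],None,fx=3,fy=3,interpolation=2)
cv2.imwrite("pics/c1.png",np.vstack([a,np.pad(b,((0,0),(0,a.shape[1]-b.shape[1]),(0,0)))]))
E
```

```text
[[ 0.55819795 -0.19002686  0.034     ]] [[0.58149136 0.11387118 0.059     ]] [[0.58314006 0.11700882 0.039     ]]
(308, 236) [ 0.493 -0.107  0.02 ]
(286, 193) [ 0.604 -0.052  0.02 ]
(285, 162) [ 0.684 -0.05   0.02 ]
(383, 216) [ 0.543 -0.3    0.02 ]
(358, 171) [ 0.659 -0.238  0.02 ]
(358, 276) [ 0.391 -0.233  0.02 ]
(279, 277) [ 0.39  -0.032  0.02 ]
(201, 275) [0.397 0.166 0.02 ]
```

View pics/c1.png

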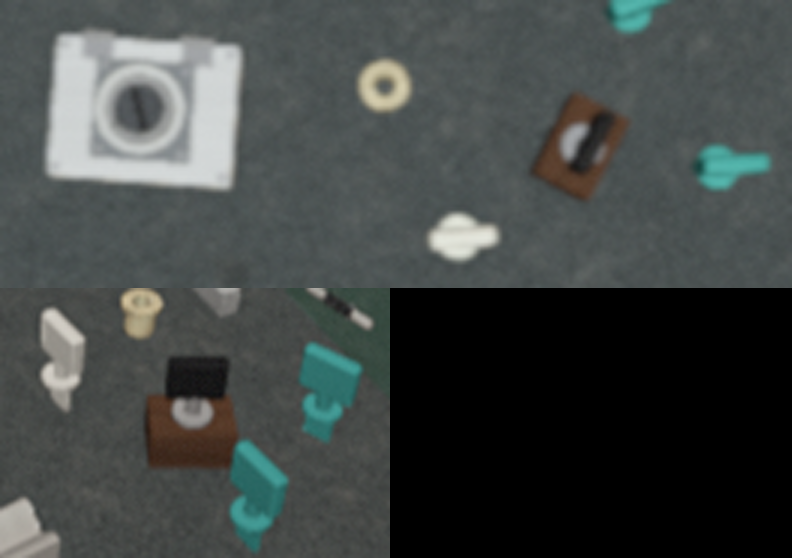

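The crop confirms it: black paddle on a steel collar in the brown block. The white and turquoise ones are look-alikes. Next, wrist-camera views of the key and the lock at opposite yaws, so that hand-eye errors cancel.

```bash
cat >> h.py <<'E'
def down(yaw): # tool z down, tool x at yaw
    return (R.from_euler('z',yaw)*R.from_euler('x',np.pi)).as_quat()
E
python3 - <<'E'
from h import *
s=ctrl.observe(); m=ctrl.camera_model("wrist")
Rt=R.from_quat(s["eef_rot"]).as_matrix(); Rc=np.array(m["R"]); c=-Rc.T@np.array(m["t"]).ravel()
print("cam in tool",(Rt.T@(c-s["ee_pos"])).round(4),"fwd",(Rt.T@Rc[2]).round(4))
print(R.from_matrix(Rt).as_matrix().round(3))
for nm,p,z in(("key",(.558,-.19),.2),("key",(.558,-.19),.08),("cam",(.583,.114),.2),("cam",(.583,.114),.1)):
  for y in range(-180,180,15):
    q=ctrl.solve_ik([*p,z],down(np.radians(y)))
    print(nm,z,y,None if q is None else np.round(q,2))
E
```

```text
cam in tool [-0.0003 -0.0839 -0.1542] fwd [0.0011 0.3008 0.9537]
[[ 0.423  0.906 -0.001]
 [ 0.906 -0.423 -0.001]
 [-0.002  0.    -1.   ]]
key 0.2 -180 [-0.51  0.57  1.12  1.82 -0.57  1.12 -2.34]
key 0.2 -165 [-0.51  0.57  1.12  1.82 -0.57  1.12 -2.07]
key 0.2 -150 [-0.51  0.57  1.12  1.82 -0.57  1.12 -1.81]
key 0.2 -135 [-0.51  0.57  1.12  1.82 -0.57  1.12 -1.55]
key 0.2 -120 [-0.51  0.57  1.12  1.82 -0.57  1.12 -1.29]
key 0.2 -105 [-0.49  0.54  1.06  1.82 -0.53  1.1  -1.07]
key 0.2 -90 [-0.44  0.51  0.98  1.82 -0.47  1.08 -0.86]
key 0.2 -75 [-0.42  0.49  0.95  1.82 -0.45  1.07 -0.62]
key 0.2 -60 [-0.4   0.48  0.91  1.82 -0.43  1.06 -0.38]
key 0.2 -45 [-0.38  0.47  0.88  1.81 -0.41  1.05 -0.13]
key 0.2 -30 [-0.36  0.46  0.85  1.81 -0.39  1.05  0.11]
key 0.2 -15 [-0.34  0.45  0.81  1.81 -0.37  1.04  0.35]
key 0.2 0 [-0.32  0.44  0.78  1.81 -0.36  1.04  0.6 ]
key 0.2 15 [-0.33  0.44  0.79  1.81 -0.36  1.04  0.86]
key 0.2 30 [-0.31  0.43  0.76  1.81 -0.34  1.03  1.11]
key 0.2 45 [-0.28  0.42  0.72  1.81 -0.32  1.03  1.35]
key 0.2 60 [-0.26  0.42  0.69  1.81 -0.31  1.03  1.6 ]
key 0.2 75
[... 3729 characters left out ...]
 0.51  0.44  1.88 -0.29  0.82 -0.27]
cam 0.1 0 [-0.56  0.5   0.39  1.87 -0.25  0.82 -0.03]
cam 0.1 15 [-0.52  0.5   0.34  1.87 -0.22  0.81  0.2 ]
cam 0.1 30 [-0.49  0.49  0.3   1.87 -0.19  0.81  0.43]
cam 0.1 45 [-0.45  0.49  0.25  1.87 -0.16  0.81  0.67]
cam 0.1 60 [-0.42  0.48  0.2   1.86 -0.13  0.81  0.9 ]
cam 0.1 75 [-0.38  0.48  0.15  1.86 -0.1   0.81  1.13]
cam 0.1 90 [-0.34  0.48  0.1   1.86 -0.06  0.81  1.36]
cam 0.1 105 [-0.27  0.48  0.01  1.86 -0.01  0.81  1.58]
cam 0.1 120 [-0.23  0.48 -0.05  1.85  0.03  0.81  1.8 ]
cam 0.1 135 [-0.19  0.48 -0.1   1.85  0.06  0.81  2.04]
cam 0.1 150 [-0.15  0.48 -0.15  1.85  0.09  0.81  2.27]
cam 0.1 165 [-0.1   0.49 -0.21  1.85  0.14  0.82  2.49]
```

```bash
cat >> h.py <<'E'
def look(p,h,zt,yaw,f):
    d=.154+h-zt; y=-.084+.3154*d
    pos=np.array([p[0],p[1]])-y*np.array([np.sin(yaw),-np.cos(yaw)])
    ctrl.goto([*pos,h],down(yaw)); ctrl.pause(.25); im,m=snap("wrist",f); s=ctrl.observe(); print(f,s["t"],s["ee_pos"].round(4)); return im,m
E
python3 - <<'E'
from h import *
look((.582,.114),.14,.059,np.radians(109),"lockA")
look((.582,.114),.14,.059,np.radians(-71),"lockB")
look((.558,-.19),.19,.06,np.radians(-120),"keyB")
look((.558,-.19),.19,.06,np.radians(60),"keyA")
a=[cv2.imread(f"pics/{f}.png") for f in("lockA","lockB","keyA","keyB")]
cv2.imwrite("pics/q1.png",cv2.resize(np.vstack([np.hstack(a[:2]),np.hstack(a[2:])]),(800,600),interpolation=cv2.INTER_AREA))
E
```

```text
lockA 2.5583 [0.5913 0.1177 0.14  ]
lockB 4.9917 [0.5727 0.1107 0.14  ]
keyB 6.4667 [ 0.5632 -0.1917  0.1898]
keyA 9.025 [ 0.5532 -0.1872  0.1899]
```

View pics/q1.png

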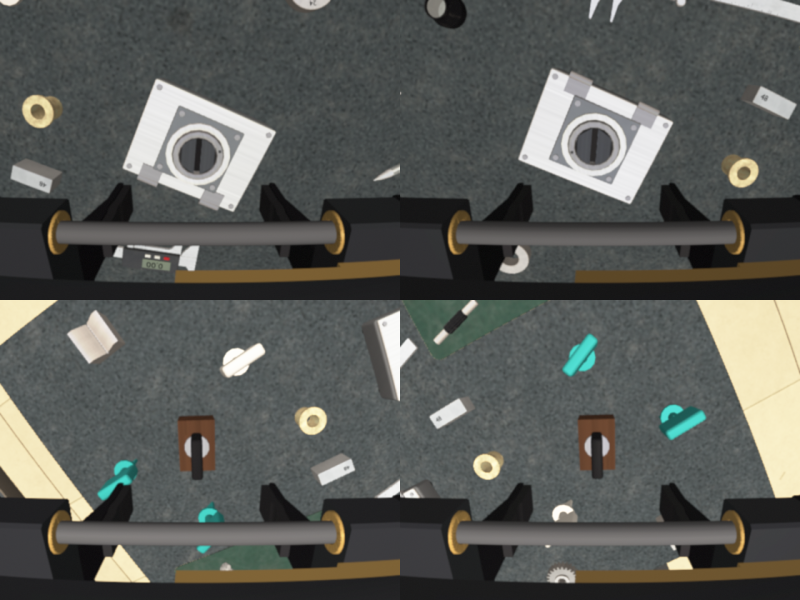

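The lock sits near (275,215) in both wrist views with its slot almost vertical. The black key in its brown block is also near (275,215), and its handle is vertical in the image, so both yaw estimates are close. Next, measure the details.

```bash
python3 - <<'E'
from h import *
o=[]
for f in("lockA","lockB"): im,m=load(f); o.append(cv2.resize(im[150:280,210:340],(390,390),interpolation=2))
for f in("keyA","keyB"): im,m=load(f); o.append(cv2.resize(im[150:270,210:340],(195,180),interpolation=2))
cv2.imwrite("pics/q2.png",np.vstack([np.hstack(o[:2]),np.hstack([*o[2:],np.zeros((180,390,3),np.uint8)])]))
# key: masks
for f in("keyA","keyB"):
    im,m=load(f); hsv=cv2.cvtColor(im,cv2.COLOR_BGR2HSV)
    b=((hsv[...,0]<15)&(hsv[...,1]>90)&(hsv[...,2]<140)&(hsv[...,2]>30)).astype(np.uint8); b[:140]=0;b[260:]=0;b[:,:230]=0;b[:,320:]=0
    k=(hsv[...,2]<38).astype(np.uint8); k[:150]=0;k[255:]=0;k[:,:240]=0;k[:,310:]=0
    for nm,x in(("brown",b),("black",k)):
        n,l,st,c=cv2.connectedComponentsWithStats(x); i=1+np.argmax(st[1:,4]); pts=np.argwhere(l==i)[:,::-1].astype(np.float32)
        r=cv2.minAreaRect(pts); print(f,nm,st[i],r, cv2.boxPoints(r).round(1).tolist())
for f in("lockA","lockB"):
    im,m=load(f); g=cv2.cvtColor(im,cv2.COLOR_BGR2GRAY)
    c=cv2.HoughCircles(cv2.resize(g[150:280,210:340],None,fx=4,fy=4,interpolation=2),cv2.HOUGH_GRADIENT,1,20,param1=100,param2=40,minRadius=60,maxRadius=240)
    if c is not None:
        for x in c[0][:8]: p=x[:2]/4+[210,150]; print(f,p,x[2]/4,onz(m,[p],.059)[0].round(4))
E
```

```text
keyA brown [ 249  162   52   77 2506] ((274.9168701171875, 200.42202758789062), (75.96047973632812, 50.618831634521484), 88.15238952636719) [[248.39999389648438, 163.3000030517578], [299.0, 161.60000610351562], [301.3999938964844, 237.60000610351562], [250.8000030517578, 239.1999969482422]]
keyA black [269 187  14  63 228] ((275.9706726074219, 218.00172424316406), (62.48023223876953, 11.568238258361816), 86.633544921875) [[268.3999938964844, 187.1999969482422], [279.8999938964844, 186.5], [283.6000061035156, 248.8000030517578], [272.0, 249.5]]
keyB brown [ 249  161   52   77 2534] ((275.32122802734375, 198.95736694335938), (75.57359313964844, 51.07020568847656), 88.15238952636719) [[248.60000610351562, 162.0], [299.6000061035156, 160.39999389648438], [302.1000061035156, 235.89999389648438], [251.0, 237.5]]
keyB black [269 186  13  62 220] ((275.0, 216.5), (12.0, 61.0), 0.0) [[269.0, 247.0], [269.0, 186.0], [281.0, 186.0], [281.0, 247.0]]
lockA [278.875 215.875] 42.675 [0.5824 0.1186 0.059 ]
lockA [272.375 216.125] 40.85 [0.584  0.1146 0.059 ]
lockA [277.375 210.125] 48.5 [0.579  0.1163 0.059 ]
lockA [278.375 223.875] 50.675 [0.5879 0.1201 0.059 ]
lockA [272.625 222.125] 50.825 [0.5879 0.1161 0.059 ]
lockA [267.375 216.125] 36.05 [0.5851 0.1114 0.059 ]
lockA [285.875 217.375] 35.625 [0.5819 0.1233 0.059 ]
lockA [272.125 210.125] 51.25 [0.5801 0.1131 0.059 ]
lockB [271.625 204.125] 45.675 [0.5861 0.1178 0.059 ]
lockB [266.125 204.125] 31.6 [0.585  0.1212 0.059 ]
lockB [269.125 209.875] 51.45 [0.5819 0.1181 0.059 ]
lockB [276.625 204.375] 31.6 [0.5871 0.1146 0.059 ]
lockB [272.375 217.125] 45.975 [0.5778 0.1144 0.059 ]
lockB [281.625 206.625] 36.475 [0.5867 0.111  0.059 ]
lockB [280.875 199.875] 35.675 [0.5909 0.113  0.059 ]
lockB [270.375 197.375] 49.25 [0.5902 0.1201 0.059 ]
```

View pics/q2.png

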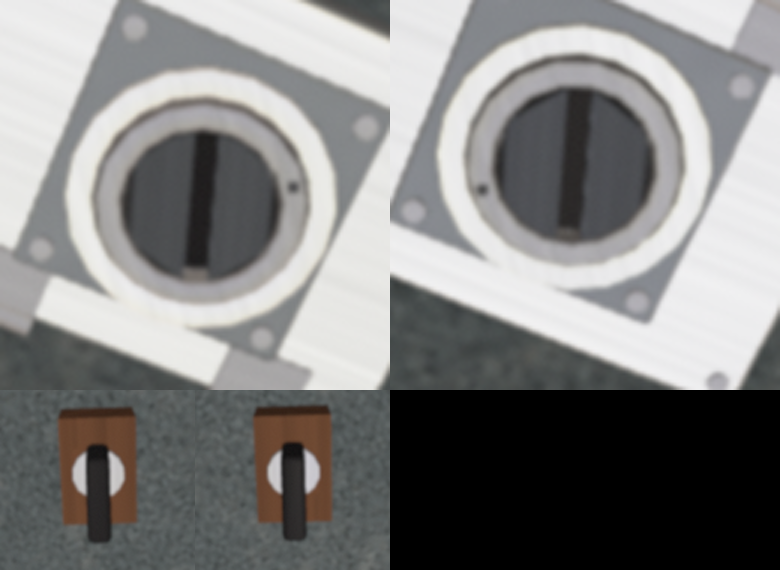

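```bash
python3 - <<'E'
from h import *
from scipy.optimize import least_squares
def circ(P):
    r=least_squares(lambda q:np.hypot(P[:,0]-q[0],P[:,1]-q[1])-q[2],[*P[:,:2].mean(0),.02],loss='soft_l1',f_scale=.0005); return r.x, np.sqrt(np.mean(r.fun**2))
res=[]
for f in("lockA","lockB"):
    im,m=load(f); g=cv2.cvtColor(im,cv2.COLOR_BGR2GRAY); 
    S=4; G=cv2.resize(g[150:280,210:340],None,fx=S,fy=S,interpolation=cv2.INTER_CUBIC)
    tp=lambda p:(np.array(p,float)+.5)/S-.5+[210,150]
    # disc: dark blob
    for nm,mask in(("disc<112",(G<112)),("ringouter>190",(G>205))):
        mask=mask.astype(np.uint8)
        if nm[0]=='d':
            n,l,st,c=cv2.connectedComponentsWithStats(mask); i=l[260-0 if f=='lockA' else 215, 240]; 
            i=1+np.argmin([np.hypot(*(c[j]-[260,250]))+ (1e6 if st[j,4]<8000 else 0) for j in range(1,n)])
            x=cv2.morphologyEx((l==i).astype(np.uint8),cv2.MORPH_OPEN,np.ones((25,25))); x=cv2.morphologyEx(x,cv2.MORPH_CLOSE,np.ones((41,41)))
            cn=max(cv2.findContours(x,0,cv2.CHAIN_APPROX_NONE)[0],key=len)[:,0]
            P=onz(m,tp(cn),.059); q,e=circ(P); print(f,nm,st[i],q.round(4),e); cen=q[:2]; e2=cv2.fitEllipse(cn); print("ell",onz(m,tp([e2[0]]),.059)[0].round(4),e2)
    # slot
    c0=proj(m,[*cen,.059])[0]; yy,xx=np.mgrid[:G.shape[0],:G.shape[1]]; px=tp(np.c_[xx.ravel(),yy.ravel()])
    W=onz(m,px,.059)[:,:2]-cen; rad=np.hypot(*W.T)
    sel=(rad<.0135)&(G.ravel()<48)
    print("gray pct",np.percentile(G.ravel()[rad<.0135],[2,10,20,30,50]))
    v=W[sel]; mu=v.mean(0); u=np.linalg.svd(v-mu,full_matrices=False)[2][0]; n_=np.array([-u[1],u[0]])
    print("slot n",sel.sum(),"yaw",np.degrees(np.arctan2(u[1],u[0]))%180,"offset from cen",mu@n_, "width~",np.std((v-mu)@n_)*np.sqrt(12))
E
```

```text
lockA disc<112 [  160   172   216   203 33803] [0.5847 0.1178 0.0176] 0.00030760438810776116
ell [0.5843 0.1176 0.059 ] ((267.6693420410156, 273.32464599609375), (199.0129852294922, 213.43795776367188), 90.64092254638672)
gray pct [30. 32. 43. 71. 77.]
slot n 4269 yaw 14.404196306809713 offset from cen 5.640776392525368e-06 width~ 0.004636886299118379
lockB disc<112 [  137   115   217   210 35417] [0.5855 0.118  0.0177] 0.00011929122922058713
ell [0.5858 0.1181 0.059 ] ((245.38902282714844, 219.21153259277344), (207.4965057373047, 215.11537170410156), 92.5706787109375)
gray pct [41. 42. 49. 73. 79.]
slot n 3874 yaw 14.483540017758003 offset from cen -6.481265934032762e-05 width~ 0.0040748364723047145
```

```bash
python3 - <<'E'
from h import *
from scipy.optimize import least_squares
def fitc(P,r0):
    r=least_squares(lambda q:np.hypot(P[:,0]-q[0],P[:,1]-q[1])-q[2],[*P[:,:2].mean(0),r0],loss='soft_l1',f_scale=.0004); return r.x,np.sqrt(np.mean(r.fun**2))
o=[]
for f in("keyA","keyB"):
    im,m=load(f); S=6; C=cv2.resize(im[150:270,225:325],None,fx=S,fy=S,interpolation=cv2.INTER_CUBIC); tp=lambda p:(np.array(p,float)+.5)/S-.5+[225,150]
    hsv=cv2.cvtColor(C,cv2.COLOR_BGR2HSV); V=hsv[...,2].astype(int)
    # collar
    col=((V>150)&(hsv[...,1]<60)).astype(np.uint8)
    pts=np.argwhere(col)[:,::-1]; h=cv2.convexHull(pts.astype(np.int32))[:,0]
    full=np.zeros_like(col); cv2.fillConvexPoly(full,h,1); cn=max(cv2.findContours(full,0,cv2.CHAIN_APPROX_NONE)[0],key=len)[:,0]
    # keep boundary points close to collar mask pixels
    d=cv2.distanceTransform(1-col,cv2.DIST_L2,3); cn=cn[d[cn[:,1],cn[:,0]]<3]
    print(f,"collar",fitc(onz(m,tp(cn),.039),.015))
    br=((hsv[...,0]<15)&(hsv[...,1]>80)&(V>75)).astype(np.uint8); br=cv2.morphologyEx(br,cv2.MORPH_OPEN,np.ones((13,13)))
    n,l,st,c=cv2.connectedComponentsWithStats(br); i=1+np.argmax(st[1:,4]); p=np.argwhere(l==i)[:,::-1]
    W=onz(m,tp(p),.034)[:,:2]; r=cv2.minAreaRect((W*1000).astype(np.float32)); print(" stand",r)
    bl=((V<60)&(hsv[...,1]<110)); bl[:, :200]=0; bl[:,400:]=0
    n,l,st,c=cv2.connectedComponentsWithStats(bl.astype(np.uint8)); i=1+np.argmax([np.where(l[300:,:]==j,1,0).sum() for j in range(1,n)])
    p=np.argwhere(l==i)[:,::-1]; W=onz(m,tp(p),.089)[:,:2]; r=cv2.minAreaRect((W*1000).astype(np.float32)); 
    u=np.linalg.svd(W-W.mean(0),full_matrices=False)[2][0]; print(" paddle",r,"svd yaw",np.degrees(np.arctan2(u[1],u[0]))%180, W.mean(0), np.percentile(V[l==i],[5,25,50,75,95]))
    o.append(C[:, 100:500])
cv2.imwrite("pics/q3.png",cv2.resize(np.hstack(o),None,fx=.8,fy=.8))
E
```

```text
keyA collar (array([ 0.55787762, -0.18920024,  0.01472509]), np.float64(0.00015310950398861605))
 stand ((557.5972900390625, -189.11355590820312), (43.77238082885742, 64.327392578125), 61.856231689453125)
 paddle ((554.271484375, -186.8446807861328), (11.613191604614258, 49.62947082519531), 60.51972579956055) svd yaw 151.49731473684741 [ 0.55442018 -0.18733661] [22. 37. 40. 42. 49.]
keyB collar (array([ 0.55792763, -0.18926223,  0.01473   ]), np.float64(0.0001816736528709711))
 stand ((558.2677612304688, -189.34811401367188), (43.82841110229492, 64.17877197265625), 61.84483337402344)
 paddle ((561.639404296875, -191.2765350341797), (11.627885818481445, 49.24783706665039), 61.80580139160156) svd yaw 151.56777452818773 [ 0.56144016 -0.19116425] [20. 38. 43. 47. 51.]
```

View pics/q3.png

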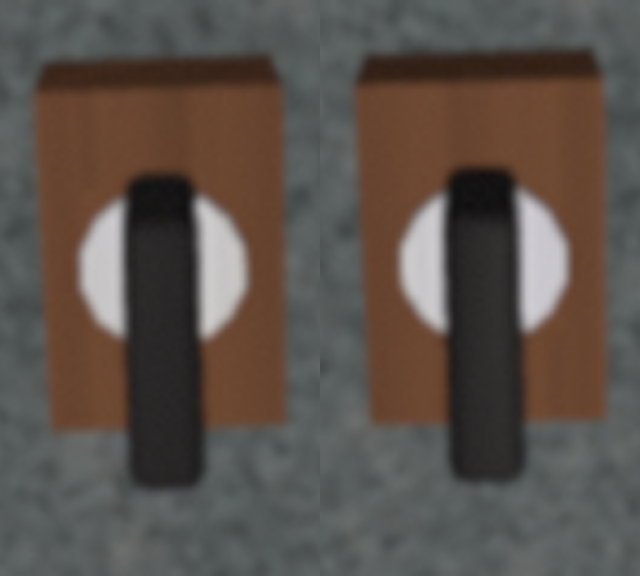

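Both views agree: key and stand at (0.558, -0.189), yaw about -28.3°. The stand measures 64x44 mm and the collar 29.5 mm, which match the description. The lock is at (0.585, 0.118) with the slot at 14.4°. Now the grasp.

```bash
python3 - <<'E'
from h import *
def st(n): s=ctrl.observe(); print(n,round(s["t"],2),s["ee_pos"].round(4),s["contact_force"].round(2),s["ft_torque"].round(3),round(s["finger_gap"],3),s["joints"].round(2),flush=True)
q=down(np.radians(61.7))
ctrl.goto([.5579,-.1892,.13],q); st("above")
print(ctrl.move_straight([.5579,-.1892,.063],v=.08,max_force=8)); st("down")
ctrl.grab(); st("grab")
snap("wrist","grab")
ctrl.move_straight([.5579,-.1892,.15],v=.08); ctrl.pause(.2); st("up")
im,m=snap("wrist","held")
E
```

```text
above 9.38 [ 0.5571 -0.1891  0.1293] [-0.31 -0.43  0.99] [-0.014 -0.041  0.032] 0.998 [-0.08  0.46  0.44  1.87 -0.25  0.87  1.56]
False
down 10.37 [ 0.5583 -0.1894  0.0634] [-0.63  0.34 -0.01] [-0.047 -0.007 -0.028] 1.0 [-0.04  0.55  0.4   1.91 -0.31  0.74  1.61]
grab 11.56 [ 0.5579 -0.1892  0.063 ] [ 0.02  1.15 -0.08] [ 0.025 -0.046  0.027] 0.134 [-0.04  0.55  0.4   1.91 -0.31  0.74  1.61]
up 13.05 [ 0.5577 -0.1892  0.1495] [ 0.69 -0.83 -1.48] [-0.007  0.07  -0.026] 0.133 [-0.09  0.44  0.46  1.85 -0.24  0.91  1.55]
```

View pics/held.png

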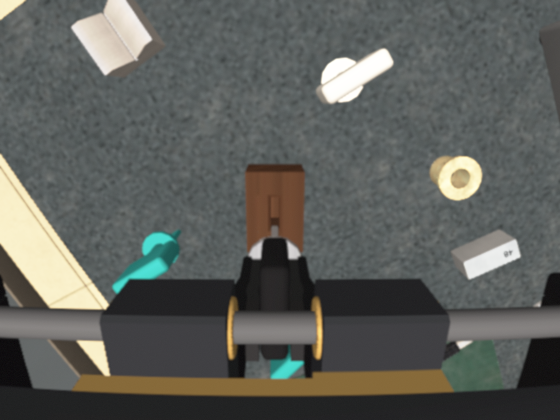

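The key is held (opening 11.6 mm) and the stand slot is visible at (274,205) with the blade tip just above it. Moving over the lock and checking the alignment there.

```bash
cat >> h.py <<'E'
def st(n): s=ctrl.observe(); print(n,round(s["t"],2),s["ee_pos"].round(4),s["contact_force"].round(2),s["ft_torque"].round(3),round(s["finger_gap"],3),"yaw",round(R.from_quat(s["eef_rot"]).as_matrix()[1,0],3),flush=True); return s
E
python3 - <<'E'
from h import *
q=down(np.radians(104.4))
c=[.5851,.1179]
ctrl.goto([*c,.16],q); st("above")
ctrl.move_straight([*c,.120],v=.06,max_force=6); ctrl.pause(.2); s=st("hover")
print(np.degrees(np.arctan2(*R.from_quat(s["eef_rot"]).as_matrix()[[1,0],0])))
im,m=snap("wrist","hov"); cv2.imwrite("pics/hov2.png",cv2.resize(im[120:320,170:380],(630,600),interpolation=2))
E
```

```text
above 14.28 [0.5854 0.1152 0.16  ] [-1.1  -0.93 -0.87] [-0.083 -0.007  0.017] 0.134 yaw 0.97
hover 15.29 [0.5854 0.118  0.1205] [ 0.3   0.06 -0.67] [ 0.013 -0.001  0.028] 0.135 yaw 0.969
104.40079535615564
```

View pics/hov2.png

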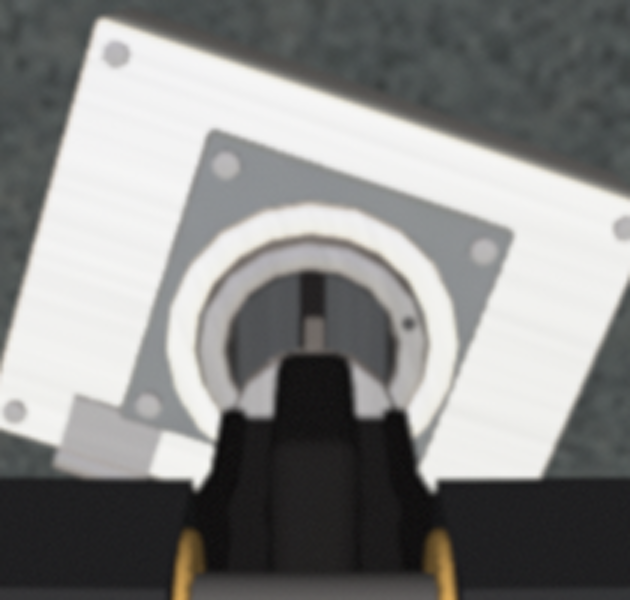

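The blade at about (315,335) lines up with the dark slot at about (313,290) to within roughly 0.3 mm. Inserting gently.

```bash
python3 - <<'E'
from h import *
c=[.5851,.1179]
print(ctrl.move_straight([*c,.1080],v=.012,max_force=6)); st("ins"); ctrl.pause(.2); st("ins")
snap("wrist","ins")
E
```

```text
False
ins 16.49 [0.5852 0.1179 0.1081] [ 1.44 -0.1  -1.49] [ 0.02   0.009 -0.   ] 0.134 yaw 0.969
ins 16.69 [0.5851 0.1179 0.1081] [-0.06  0.17 -1.09] [ 0.061  0.041 -0.012] 0.135 yaw 0.969
```

Blade is about 6 mm deep with no resistance. Now turning clockwise with joint 7 alone (its axis is the key axis) while watching the moment.

```bash
cat >> h.py <<'E'
def tq(n=10,dt=.02):
    a=[]
    for _ in range(n):
        ctrl.pause(dt); s=ctrl.observe(); a.append([s["ft_torque"][2],*s["contact_force"]])
    a=np.array(a); return a.mean(0),a.std(0),s
def yaw(s): r=R.from_quat(s["eef_rot"]).as_matrix(); return np.degrees(np.arctan2(r[1,0],r[0,0]))
E
python3 - <<'E'
from h import *
j0=np.array(ctrl.observe()["joints"]); np.save("j0.npy",j0)
a,sd,s=tq(); print("base",a.round(3),sd.round(3))
for d in (5,10,20,30,40,50):
    j=j0.copy(); j[6]-=np.radians(d); ctrl.movej(j); a,sd,s=tq(8); print(d,round(s["t"],2),round(yaw(s),2),a.round(3),sd.round(3)[:1],s["ee_pos"].round(4),flush=True)
    if abs(a[0])>.13: print("STOP");break
E
```

```text
base [-0.005  0.103  0.17  -1.095] [0.035 0.322 0.438 0.401]
5 17.29 99.47 [-0.003  0.096 -1.041 -0.728] [0.027] [0.5851 0.1176 0.108 ]
10 17.68 94.49 [ 0.015 -0.118 -0.68  -1.004] [0.02] [0.5851 0.1177 0.108 ]
20 18.1 84.54 [ 0.009  0.211 -0.934 -1.064] [0.031] [0.5851 0.1179 0.108 ]
30 18.52 74.55 [ 0.01  -0.201 -0.801 -1.387] [0.033] [0.5852 0.118  0.108 ]
40 18.95 64.56 [-1.000e-03  3.000e-02 -9.400e-02 -1.058e+00] [0.02] [0.5852 0.1181 0.1081]
50 19.38 54.56 [-0.01   0.227  0.347 -0.963] [0.024] [0.5852 0.1182 0.1081]
```

The moment shows no clear cam friction, so I'll check visually that the disc is turning.

```bash
python3 - <<'E'
from h import *
im,m=snap("wrist","t50"); a,_=load("ins")
cv2.imwrite("pics/t50c.png",np.hstack([cv2.resize(x[120:300,185:365],(400,400),interpolation=2) for x in(a,im)]))
E
```

```text
(no output)
```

View pics/t50c.png

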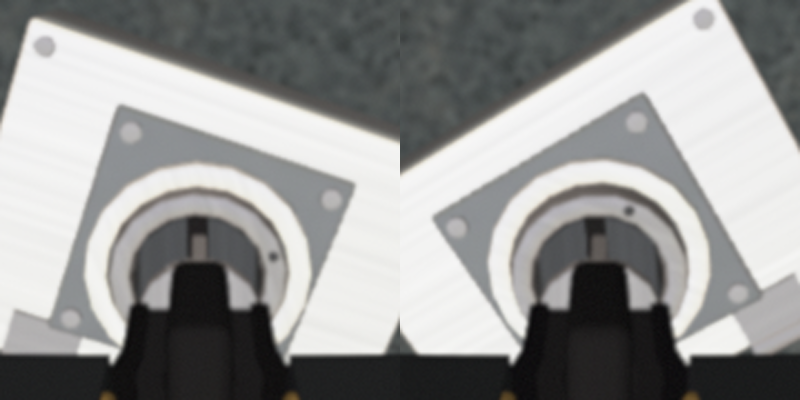

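The slot has turned with the blade, the collar has sunk and the pip has kept its place relative to the plate screws. Continuing in 1° steps, with joint 7's effort as a second signal.

```bash
python3 - <<'E'
from h import *
j0=np.load("j0.npy")
def meas(n=12):
    a=[]
    for _ in range(n):
        ctrl.pause(.015); s=ctrl.observe(); a.append([s["ft_torque"][2],s["joint_efforts"][6],*s["contact_force"]])
    return np.mean(a,0),np.std(a,0),s
a,sd,s=meas(); print(50,a.round(4),sd.round(4),yaw(s))
for d in np.arange(52,66.1,2):
    j=j0.copy(); j[6]-=np.radians(d); ctrl.movej(j); a,sd,s=meas(6); print(d,round(s["t"],2),round(yaw(s),2),a.round(4),sd[1].round(4),flush=True)
    if abs(a[0])>.08 or abs(a[1])>.1: print("STOP");break
E
```

```text
50 [ 0.0086  0.0023  0.2456  0.4148 -0.9187] [0.0181 0.0039 0.4696 0.4051 0.3649] 54.45014475421486
52.0 19.98 52.45 [ 0.0348 -0.0383  0.629   1.1373 -1.6606] 0.0077
54.0 20.32 50.45 [ 0.0279 -0.0393  0.6321  1.5756 -1.2658] 0.0077
56.0 20.68 48.45 [ 0.0391 -0.0398  0.5965  1.7946 -1.1748] 0.0078
58.0 21.02 46.45 [ 0.0702 -0.0405  1.2096  2.1839 -1.1791] 0.0078
60.0 21.38 44.44 [ 0.0303 -0.0414  1.2776  1.7177 -1.2924] 0.0078
62.0 21.73 42.44 [ 0.0423 -0.0425  1.5367  2.6189 -1.3504] 0.0078
64.0 22.07 40.45 [ 0.0535 -0.0435  1.6121  2.8592 -1.2927] 0.0078
66.0 22.43 38.44 [ 0.0432 -0.0446  2.3348  2.8353 -1.3936] 0.0078
```

Joint 7 effort reads the cam friction cleanly (about -0.04 N·m). Continuing to the stop with a threshold of 0.11.

```bash
python3 - <<'E'
from h import *
j0=np.load("j0.npy")
def meas(n=6):
    a=[]
    for _ in range(n):
        ctrl.pause(.015); s=ctrl.observe(); a.append([s["ft_torque"][2],s["joint_efforts"][6],*s["contact_force"]])
    return np.mean(a,0),a[-1][1],s
for d in np.arange(67,93.1,1):
    j=j0.copy(); j[6]-=np.radians(d); ctrl.movej(j); a,l,s=meas(5); print(d,round(s["t"],2),round(yaw(s),2),a.round(3),round(l,4),flush=True)
    if abs(l)>.11 or abs(a[0])>.15: print("STOP");break
E
```

```text
67.0 22.76 37.42 [ 0.032 -0.05   2.13   3.518 -1.462] -0.0458
68.0 23.09 36.41 [ 0.03  -0.051  2.627  3.133 -1.571] -0.0467
69.0 23.43 35.41 [ 0.066 -0.052  2.601  3.819 -1.268] -0.0476
70.0 23.76 34.41 [ 0.06  -0.053  3.142  3.617 -0.878] -0.0486
71.0 24.09 33.41 [ 0.048 -0.054  2.768  3.839 -1.365] -0.0495
72.0 24.43 32.39 [ 0.043 -0.051  3.16   3.673 -0.919] -0.0492
73.0 24.76 31.39 [ 0.046 -0.051  3.155  4.212 -1.486] -0.0491
74.0 25.09 30.39 [ 0.052 -0.051  3.086  3.968 -1.389] -0.049
75.0 25.43 29.39 [ 0.04  -0.051  3.125  4.29  -1.415] -0.0489
76.0 25.76 28.39 [ 0.056 -0.051  2.975  4.478 -1.503] -0.0488
77.0 26.09 27.4 [ 0.091 -0.087  3.29   4.281 -1.795] -0.0846
78.0 26.43 26.42 [ 0.144 -0.157  3.009  3.754 -1.648] -0.1552
STOP
```

The effort jumped 0.05 → 0.085 → 0.155 N·m over 2°, which is the stop. It's below the 0.22 slip limit. I'll hold there, check visually, ease back 2° within the blade's play, and lift out.

```bash
python3 - <<'E'
from h import *
j0=np.load("j0.npy")
ctrl.pause(.2); im,m=snap("wrist","stop"); sc,_=snap("scene","stop_s")
j=j0.copy(); j[6]-=np.radians(75.5); ctrl.movej(j); s=st("eased"); print(s["joint_efforts"][6])
p=s["ee_pos"]
print(ctrl.move_straight([p[0],p[1],.125],v=.03,max_force=10)); st("out")
print(ctrl.move_straight([p[0],p[1],.17],v=.08)); s=st("up")
im2,_=snap("wrist","after")
cv2.imwrite("pics/stopc.png",np.hstack([cv2.resize(x[120:300,185:365],(400,400),interpolation=2) for x in(im,im2)]))
E
```

```text
eased 26.98 [0.5852 0.118  0.1081] [ 3.8   4.19 -0.63] [ 1.077 -0.8    0.051] 0.138 yaw 0.482
0.0018677501793717965
False
out 27.69 [0.5847 0.1175 0.1248] [ 1.23  0.8  -0.94] [-0.114  0.075 -0.039] 0.136 yaw 0.483
False
up 28.41 [0.585 0.118 0.17 ] [ 0.24  0.58 -1.04] [-0.154  0.06   0.026] 0.137 yaw 0.483
```

View pics/stopc.png

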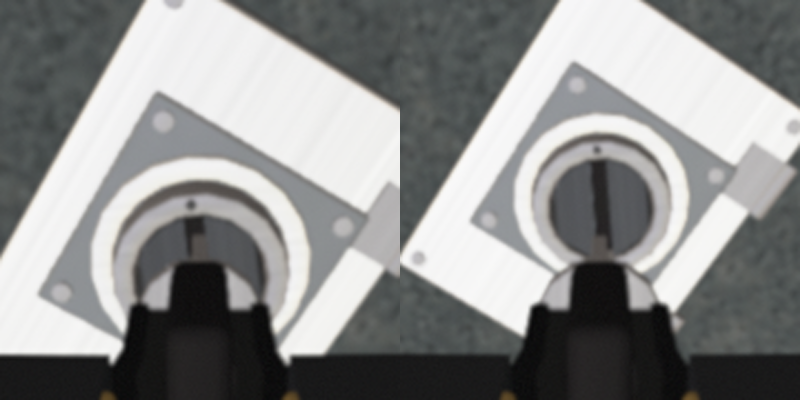

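The stop image shows the collar low, with the bushing standing proud of it, and the pip still on its line to the screws. The slot is left at its turned angle. Back to the stand, comparing the held key with the earlier "held" image from the same pose.

```bash
python3 - <<'E'
from h import *
q=down(np.radians(61.7))
ctrl.goto([.5579,-.1892,.165],q)
ctrl.move_straight([.5579,-.1892,.1495],v=.08); ctrl.pause(.2); s=st("hover"); print(yaw(s))
im,m=snap("wrist","back"); a,_=load("held")
cv2.imwrite("pics/backc.png",np.hstack([cv2.resize(x[150:290,205:345],(400,400),interpolation=2) for x in(a,im)]))
E
```

```text
hover 30.18 [ 0.5582 -0.1891  0.1498] [ 1.16  0.04 -1.58] [-0.009  0.027  0.025] 0.133 yaw 0.881
61.71384510419251
```

View pics/backc.png

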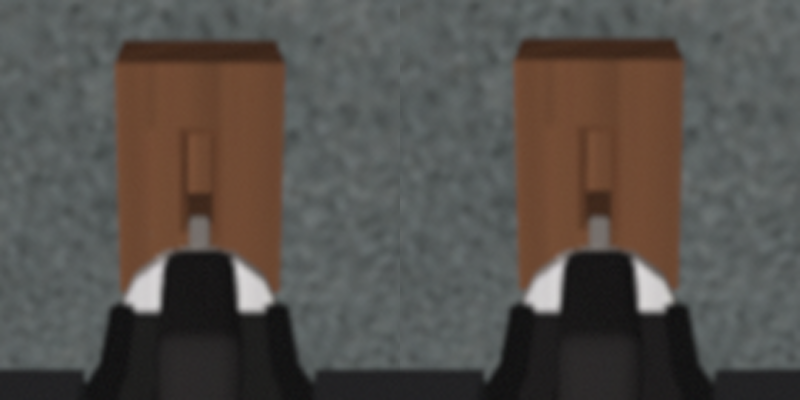

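The two images match, so the key has not shifted in the grip. Lowering it home with force limits.

```bash
python3 - <<'E'
from h import *
c=[.5579,-.1892]
print(ctrl.move_straight([*c,.090],v=.06,max_force=10)); st("a")
print(ctrl.move_straight([*c,.0635],v=.025,max_force=10)); st("b"); ctrl.pause(.2); st("b2")
E
```

```text
False
a 31.37 [ 0.5583 -0.1893  0.0904] [ 0.6   0.15 -0.55] [-0.06  -0.021  0.019] 0.136 yaw 0.88
False
b 32.58 [ 0.5581 -0.1892  0.0637] [-1.03  0.05 -1.14] [-0.015 -0.009 -0.049] 0.134 yaw 0.88
b2 32.77 [ 0.558  -0.1892  0.0637] [-0.23  0.06 -0.62] [ 0.011 -0.006  0.048] 0.133 yaw 0.88
```

```bash
python3 - <<'E'
from h import *
ctrl.let_go(); ctrl.pause(.2); st("open")
c=[.5579,-.1892]
ctrl.move_straight([*c,.16],v=.1); st("up")
look((.558,-.19),.19,.06,np.radians(60),"keyE")
look((.582,.114),.14,.059,np.radians(109),"lockE")
snap("top","topE"); snap("scene","sceneE")
o=[]
for f,r in(("keyA",(150,270,210,340)),("keyE",(150,270,210,340)),("lockA",(140,280,205,345)),("lockE",(140,280,205,345))):
    o.append(cv2.resize(load(f)[0][r[0]:r[1],r[2]:r[3]],(380,290),interpolation=2))
cv2.imwrite("pics/fin.png",np.vstack([np.hstack(o[:2]),np.hstack(o[2:])]))
E
```

```text
open 34.35 [ 0.5579 -0.1892  0.0635] [-0.38  1.24 -0.12] [-0.045  0.022 -0.015] 1.001 yaw 0.88
up 35.47 [ 0.5574 -0.189   0.1593] [-0.46 -0.04  0.21] [-0.028  0.01   0.022] 1.001 yaw 0.881
keyE 36.0167 [ 0.5527 -0.1871  0.1891]
lockE 37.5 [0.5916 0.1161 0.1402]
```

View pics/fin.png

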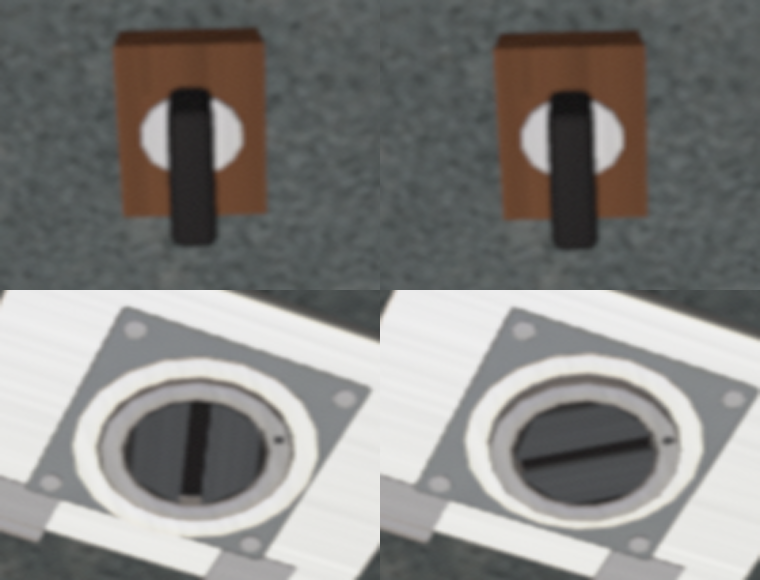

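View pics/topE.png

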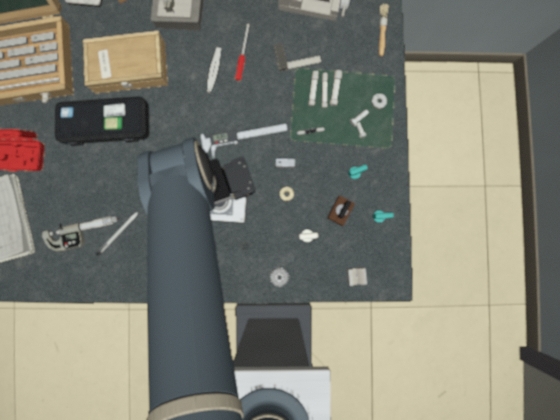

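The key looks as it did at the start (fully home) and the bystanders have not moved. One numeric check on collar height and pip, then hand in.

```bash
python3 - <<'E'
from h import *
from scipy.optimize import least_squares
def fitc(P,r0):
    r=least_squares(lambda q:np.hypot(P[:,0]-q[0],P[:,1]-q[1])-q[2],[*P[:,:2].mean(0),r0],loss='soft_l1',f_scale=.0004); return r.x,np.sqrt(np.mean(r.fun**2))
S=4
for f in("lockA","lockE"):
    im,m=load(f); G=cv2.resize(cv2.cvtColor(im,cv2.COLOR_BGR2GRAY)[150:280,210:340],None,fx=S,fy=S,interpolation=2); tp=lambda p:(np.array(p,float)+.5)/S-.5+[210,150]
    mk=(G<112).astype(np.uint8); n,l,s_,c=cv2.connectedComponentsWithStats(mk); i=1+np.argmin([np.hypot(*(c[j]-[260,260]))+(1e6 if s_[j,4]<8000 else 0) for j in range(1,n)])
    x=cv2.morphologyEx((l==i).astype(np.uint8),cv2.MORPH_OPEN,np.ones((25,25))); x=cv2.morphologyEx(x,cv2.MORPH_CLOSE,np.ones((41,41)))
    cn=max(cv2.findContours(x,0,cv2.CHAIN_APPROX_NONE)[0],key=len)[:,0]; d,_=fitc(onz(m,tp(cn),.059),.017)
    c0=proj(m,[*d[:2],.052])[0]; 
    # outer ring edge by radial scan: last falling from >200 to <180 within 27..35mm
    E=[]
    for a in np.arange(0,360,3):
        rr=np.arange(.026,.035,.0001); X=np.c_[d[0]+rr*np.cos(np.radians(a)),d[1]+rr*np.sin(np.radians(a)),np.full(len(rr),.052)]
        u=proj(m,X).astype(np.float32); v=cv2.remap(cv2.cvtColor(im,cv2.COLOR_BGR2GRAY),u[:,0].reshape(1,-1),u[:,1].reshape(1,-1),1)[0].astype(int)
        g=np.gradient(v.astype(float)); k=np.argmin(g)
        if g[k]<-1.5: E.append(u[k])
    for z in(.0482,.0555): q,e=fitc(onz(m,E,z),.031); print(f,z,len(E),"ring",q.round(4),"rms",round(e,5),"minus disc",(q[:2]-d[:2]).round(4))
    # pip: darkest in annulus 19.5-22.5
    yy,xx=np.mgrid[:G.shape[0],:G.shape[1]]; W=onz(m,tp(np.c_[xx.ravel(),yy.ravel()]),.059)[:,:2]; r=np.hypot(*(W-d[:2]).T); an=np.degrees(np.arctan2(*(W-d[:2]).T[::-1]))
    sel=(r>.0195)&(r<.0225); g=G.ravel(); idx=np.where(sel&(g<90))[0]
    k=idx[np.argsort(g[idx])][:30]; print(" disc",d.round(4),"pip",np.median(W[k],0).round(4),"ang",np.median(an[k]).round(1))
E
```

```text
lockA 0.0482 109 ring [0.5871 0.1186 0.0313] rms 0.00023 minus disc [0.0024 0.0009]
lockA 0.0555 109 ring [0.5849 0.1178 0.0303] rms 0.00022 minus disc [0.0002 0.0001]
 disc [0.5847 0.1178 0.0177] pip [0.5737 0.1355] ang 121.8
lockE 0.0482 120 ring [0.585  0.1179 0.0304] rms 0.00022 minus disc [0.0001 0.0001]
lockE 0.0555 120 ring [0.5828 0.117  0.0295] rms 0.00021 minus disc [-0.002  -0.0007]
 disc [0.5848 0.1178 0.0177] pip [0.5738 0.1356] ang 121.9
```

Collar concentric with the lock at z = 48.2 mm now (about 55.5 mm before), and the pip has moved about 0.1 mm. Handing in after lifting clear.

```bash
python3 - <<'E'
from h import *
p=ctrl.observe()["ee_pos"]; ctrl.move_straight([p[0],p[1],.2],v=.1); ctrl.pause(.3); st("end"); ctrl.hand_in()
E
```

```text
end 38.65 [0.5912 0.1167 0.1994] [-0.74 -0.57 -0.8 ] [ 0.069 -0.005 -0.02 ] 0.998 yaw 0.945
the job is handed in; nothing more can be done
```

The cover is clamped shut and the key is back in its stand. I handed the job in at 38.7 s; no verdict is reported.

- **Turning the lock:** I put the black key's blade about 6 mm into the cam slot and turned the wrist 78° clockwise. At the stop the joint-7 effort rose from 0.05 to 0.155 N·m, below the 0.22 slip limit. I then eased back 2.5° and lifted out.
- **Collar and bushing:** In the last wrist image the collar fits a height of 48.2 mm, against about 55.5 mm at the start. I only tested those two heights, so that doesn't prove the 0.5 mm tolerance; the stop felt in the torque supports it. The bushing pip moved about 0.1 mm, within measuring error.
- **Key and surroundings:** The key looks as it did at the start: upright, released and fully home. No bystander was seen to move, but the arm hid the ring gauge in the last top view. The gripper is open and clear of everything.
- **Checks that disagreed:** The wrist moment was too noisy to show the cam friction, so I relied on joint-7 effort. A sideways force of about 5 N built up while turning, probably from a slight axis offset. It went away on lifting, and the key had not shifted in the grip.

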